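Go/no-go check of centrifuge tube inserts

ROBOT

A 6-joint arm with a two-finger parallel gripper is mounted at the origin on a cart in front of the work surface, level with it; the furniture and walls round the work are solid. World frame = base frame: x ahead of the robot, y to its left, z up, the work surface at z = 0. Lengths are in m, angles in rad, forces in N, time in s.
With the tool pointing down it reaches from about 0.375 to 0.9 m from the base axis. Payload 3.1 kg.
Tool frame: the origin (TCP) lies on the front face of the gripper's body, between the roots of the fingers; the fingertips stand 70 mm ahead of it and the grasp point (between the pads) lies 51 mm ahead of it; z points along the fingers, y is the line along which they close (so a half turn about z gives the same grasp; the last joint's range is limited). The gripper opens to 87 mm and grips with 3 to 60 N. Pads are 19 mm wide; open, the fingers measure 117 mm over their backs; the gripper's body (75 mm by 190 mm) begins 51 mm behind the grasp point.
Start: joints at [1.115, 0.527, 1.433, -0, 1.181, -0.178], TCP at [0.171, 0.601, 0.292] pointing down, gripper open.
Joint ranges: [-3.08, 3.08], [-0.75, 2.2], [0.22, 2.44], [-1.43, 4.57], [0, 2.65], [-2.85, 2.85]. Speed limits (rad/s): [2.79, 2.79, 3.14, 3.14, 3.14, 3.14].

INTERFACE

Orientations are given as a unit quaternion [x, y, z, w].
In Python, from rig import robot, cams, ticket gives the robot as it stands. The module is installed in compiled form; this text tells all that it offers.
- The arm moves only by the shell command python3 -m crank 'ROWS' [FORCE]. ROWS is JSON, a list of rows, each a list of 7 numbers: the shift along the tool's x, y, z in cm, then the turn, a rotation vector about the tool's x, y, z in rad, then the closure, from 0 (fully open) to 1 (shut). A call has 1 to 5 rows; each row shifts and turns the commanded pose from where the row before left it, along the tool's axes as they then stand; what a row does not reach is not made up. A row lasts 1/8 s, in which the tool goes at most 62.5 mm and 10.7 degrees, less where a joint would pass 70% of its speed; a pose out of reach is approached as far as the arm can. A call is refused whole if a number of a shift passes 6.25 or a number of a turn 0.188, either way. A call with a gripper value outside its range is refused whole. The fingers move at their own pace and stop on an object; FORCE is the grip in N (left out, the last holds). Time passes only in rows, so rows that do not move let the fingers close. It gives the time, the measured TCP pose, the force, the opening and the grip force at its end, in the units of the state.
- robot.get_obs(): the state, without advancing time (a new reading comes with each control period).
- cams.camera(name): name is "scene" or "top" or "wrist"; returns the picture (400x640x3 uint8, red, green, blue); there is no depth.
- cams.camera_info(name): a dict with "intrinsics" (3x3 intrinsics, pixels), "dist" ([k1, k2, p1, p2, k3] as OpenCV has them; the pictures are not rectified), "pose" (4x4, takes a point from camera to world coordinates). Camera axes: x right, y down, z forward; pixel columns grow to the right and rows downward; lengths in m; the calibration is good to about 2 mm. A picture is of the moment at which its call begins: read the wrist's pose just before it. camera_info takes no time and is no camera call; for the wrist camera it gives the pose at the moment of the call.
- ticket.hand_in(): hands the job in; it is judged then, once.
The state is a dict: "time": time; "q": joint angles; "joint_velocities": joint speeds; "joint_torque": joint torques, N m; "position": TCP position; "tool_rot": TCP orientation; "ft_force": force on the tool from outside, world axes, zero at the start; "moment": the same for the moment, N m; "grip_width": finger opening in m; "grip_force": force on a finger pad.
Only numpy, scipy, OpenCV 4.12 (cv2) and the standard library are available. Lean on these libraries where they do the work, as an engineer would, in place of code of your own. Each camera call takes 0.05 s, during which the arm holds its last target. There are 200 camera calls.

TASK

Find out with the steel step gauge which of the two aluminium tube inserts has the right width: pull one out of its cup, set it flat between the wide jaws and slide it along towards the narrow jaws; a good one stops against the narrow jaws, a worn one slides in between them by at least half its length. Put a good insert in the square tray and a worn one in the round dish, standing flat inside, before you check the other one in the same way. Keep the inserts upright throughout, leave both cups standing about where they are, and do not disturb the amber bottle and the conical flask.

Things in the scene. Friction and masses are not known exactly. Their poses are not given: they have to be found in the camera images.
- insert_1: one aluminium tube insert: block 58 mm long (x), 55 high, 61.5 or 52 wide (y; find out which with the gauge), four dark round wells on top and in the middle a grip tab, 14 mm thick in x, 40 long in y, top 91 mm above the underside. 0.25 kg. Origin: centre of the underside, z up; same when turned half round. Starts in either cup, underside 3 mm above the worktop, turned up to 0.5 rad
- insert_2: the other aluminium tube insert: block 58 mm long (x), 55 high, 61.5 or 52 wide (y; find out which with the gauge), four dark round wells on top and in the middle a grip tab, 14 mm thick in x, 40 long in y, top 91 mm above the underside. 0.25 kg. Origin: centre of the underside, z up; same when turned half round. Starts in either cup, underside 3 mm above the worktop, turned up to 0.5 rad
- cup_1: round steel cup, 104 mm across, 38 mm high, wall and floor 3 mm, loose, about 0.4 kg, in which an insert stands nested with about 5 mm of play; origin: centre of the underside
- cup_2: round steel cup, 104 mm across, 38 mm high, wall and floor 3 mm, loose, about 0.4 kg, in which an insert stands nested with about 5 mm of play; origin: centre of the underside
- gauge: fixed steel step gauge: plate 172 x 118 mm, 6 mm thick; on it jaws 30 mm high, tops 36 mm above the worktop, open above and at both ends. Origin: centre of the underside, on the gap's middle line; x runs along the gap from wide to narrow. Gap 66 mm wide from x = -67.5 to +12.5 mm (flared mouth before it), then 57 mm wide up to x = +82.5 mm
- gauge_step (a point): middle of the gap on the plate's top, where the wide gap ends in square steps and the narrow gap begins (x = +12.5 mm of the gauge). An insert goes in with its 58 mm length along the gap: a good one stops with its origin 29 mm before this point, a worn one is halfway in when its origin is at this point
- keep_floor (a point): centre of the inner floor of the square steel tray for good inserts: 130 x 130 mm outside, 20 mm high, wall and floor 4 mm, fixed; z up, axes along its sides
- reject_floor (a point): centre of the inner floor of the round steel dish for worn inserts: about 136 mm across at the foot and 148 mm at the rim, 20 mm high, wall and floor 4 mm, fixed
- amber_bottle: amber reagent bottle, 49 mm across, 96 mm high, a loose bystander; origin: centre of the underside
- flask: conical glass flask, 79 mm across, 125 mm high, a loose bystander; origin: centre of the underside
Things that resemble listed ones, but are neither listed nor needed, are in the scene too. Leave any green look-alike of the insert_2 alone. Leave any blue look-alike of the cup_2 alone.

How it is judged:
By the outcome, as a careful person would: the job done as asked, in the order asked, and still so for the second after the job is handed in, with the robot touching nothing.
It also fails if it takes over 64 s, if anything falls off the work surface, if the arm or the gripper's body presses on something with over 40 N, if the wrist force passes 120 N, or if a joint passes its speed limit or range.

## Working session

There is one attempt and no reset: what is moved stays moved. The work goes in short steps, Python scripts to look and compute and a shell command to move; the robot and the scene stay as the last step left them, time stands still between calls to the robot, and variables do not carry over. Pictures are saved under pics/ and viewed, at most 10 in all, crops included, and the job is handed in when it is done.

```bash
mkdir -p pics
python3 - <<'E'
from rig import robot,cams
import cv2,numpy as np
for n in("scene","top"):
    i=cams.camera_info(n);print(n,np.round(i["intrinsics"],1).tolist(),np.round(i["dist"],3).tolist(),np.round(i["pose"],3).tolist())
    cv2.imwrite(f"pics/{n}0.png",cams.camera(n)[:,:,::-1])
print(np.round(cams.camera_info("wrist")["pose"],3).tolist())
o=robot.get_obs();print({k:np.round(v,3).tolist() for k,v in o.items()})
E
```

```text
scene [[515.9, 0.0, 336.4], [0.0, 515.9, 200.1], [0.0, 0.0, 1.0]] [-0.16, 0.0, 0.0, 0.0, 0.0] [[0.53, -0.462, 0.711, -0.548], [-0.848, -0.277, 0.452, -0.826], [-0.012, -0.842, -0.539, 0.911], [0.0, 0.0, 0.0, 1.0]]
top [[448.3, 0.0, 321.1], [0.0, 448.3, 197.1], [0.0, 0.0, 1.0]] [-0.076, 0.0, 0.0, 0.0, 0.0] [[0.006, -0.983, 0.183, 0.354], [-1.0, -0.006, 0.001, -0.087], [0.0, -0.183, -0.983, 1.194], [0.0, 0.0, 0.0, 1.0]]
[[0.274, 0.928, 0.251, 0.103], [0.962, -0.265, -0.072, 0.62], [0.0, 0.261, -0.965, 0.383], [0.0, 0.0, 0.0, 1.0]]
{'time': 0.1, 'q': [1.115, 0.528, 1.434, -0.0, 1.181, -0.178], 'joint_velocities': [-0.001, -0.001, -0.005, 0.0, -0.001, -0.0], 'joint_torque': [-0.0, -44.098, -17.715, 0.063, 0.053, -0.0], 'position': [0.171, 0.601, 0.291], 'tool_rot': [0.138, 0.99, -0.001, -0.0], 'ft_force': [0.385, 0.748, 0.069], 'moment': [0.011, -0.043, 0.041], 'grip_force': 0.0, 'grip_width': 0.087}
```

View pics/top0.png

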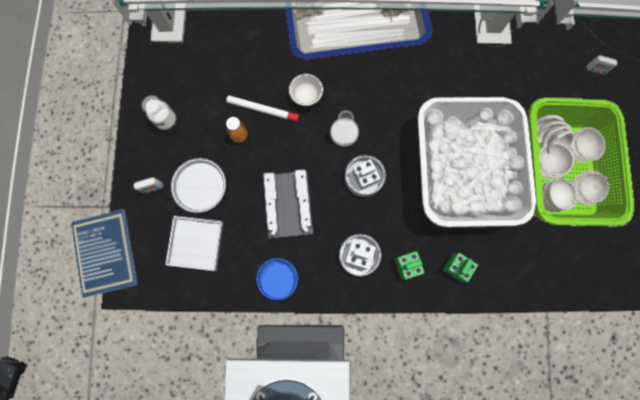

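View pics/scene0.png

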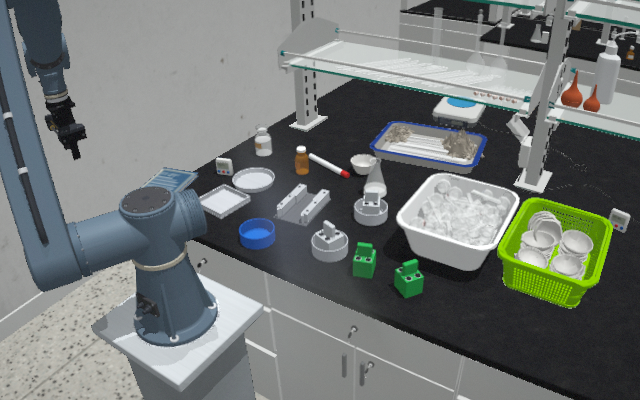

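Top view: cups with inserts at (365,175) and (360,255), gauge about (288,203), tray (194,243), dish (198,185), flask (344,130), bottle (236,130). The green blocks and the blue cup are look-alikes. I'll enlarge for detail.

```bash
cat > h.py <<'E'
import cv2,numpy as np
from rig import robot,cams
from scipy.spatial.transform import Rotation as R
def p2w(cam,px,z,pose=None):
    i=cams.camera_info(cam);T=np.array(i["pose"] if pose is None else pose)
    u=cv2.undistortPoints(np.array(px,float).reshape(-1,1,2),np.array(i["intrinsics"]),np.array(i["dist"])).reshape(-1,2)
    d=np.c_[u,np.ones(len(u))]@T[:3,:3].T
    return T[:3,3]+d*((z-T[2,3])/d[:,2])[:,None]
def w2p(cam,P,pose=None):
    i=cams.camera_info(cam);T=np.linalg.inv(np.array(i["pose"] if pose is None else pose))
    return cv2.projectPoints(np.array(P,float).reshape(-1,1,3),cv2.Rodrigues(T[:3,:3])[0],T[:3,3],np.array(i["intrinsics"]),np.array(i["dist"]))[0].reshape(-1,2)
def plan(x,y,z,yaw):
    "yaw: world angle of tool y (closing line) mod pi; prints shift (cm, current tool axes) and turn about tool z"
    o=robot.get_obs();r=R.from_quat(o["tool_rot"]);M=r.as_matrix()
    s=M.T@(np.array([x,y,z])-o["position"])*100
    cy=np.arctan2(M[1,1],M[0,1]); d=(yaw-cy+np.pi/2)%np.pi-np.pi/2
    # leveling error
    Zt=M.T@np.array([0,0,-1]);lev=np.cross([0,0,1],Zt)
    print("t",round(o["time"],2),"pos",np.round(o["position"],4),"closeyaw",round(cy,3),"q1,q6",np.round(o["q"],2)[[0,5]],"\nshift cm",np.round(s,2),"turn z",round(-d,3),"level",np.round(lev,3))
E
python3 - <<'E'
from h import *
im=cv2.imread("pics/top0.png")[110:290,150:410]
cv2.imwrite("pics/top0z.png",cv2.resize(im,(780,540),interpolation=cv2.INTER_CUBIC))
E
```

```text
(no output)
```

View pics/top0z.png

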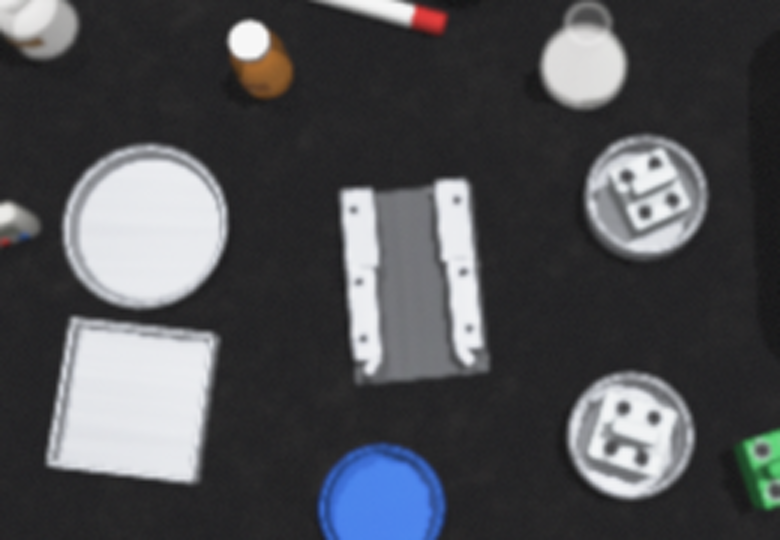

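The enlarged view shows the flared (wide) end of the gauge near the robot at zoom (425,370), and the step at zoom y≈262. The inserts' well quads are centred near (650,188) and (632,433).

Run:
```python
from h import *
np.set_printoptions(precision=4,suppress=True)
f=lambda p,z:p2w("top",np.array(p,float)/3+[150,110],z)[:,:2]
for n,p,z in [("far wells",[(628,177),(655,163),(673,200),(645,213)],.058),("near wells",[(623,408),(654,418),(641,457),(610,448)],.058),
 ("cups",[(646,197),(630,435)],.038),("step L,R",[(379,263),(440,262)],.036),("jaw outer corners fl,fr",[(341,189),(468,180)],.036),("inner far",[(374,188),(435,182)],.036),("plate near",[(357,384),(489,369)],.006),
 ("jaw screws",[(353,210),(358,282),(363,338),(457,199),(463,272),(469,328)],.036),
 ("tray",[(71,318),(218,335),(199,482),(47,465)],.02),("dish",[(145,227)],.02),("flask base",[(584,68)],.03),("bottle top",[(249,41)],.096),("bottle base",[(268,85)],.0)]:
    q=f(p,z);print(n,q.tolist() and np.round(q,4).tolist(),"mean",q.mean(0))
for n,p in(("far",[(628,177),(655,163),(673,200),(645,213)]),("near",[(623,408),(654,418),(641,457),(610,448)])):
    q=f(p,.058);a=q[1]-q[0];b=q[3]-q[0];print(n,np.linalg.norm(a),np.arctan2(a[1],a[0]),np.linalg.norm(b),np.arctan2(b[1],b[0]))
```

```text
far wells [[0.6414, -0.1854], [0.6542, -0.2091], [0.6211, -0.2243], [0.6094, -0.1998]] mean [ 0.6315 -0.2047]
near wells [[0.441, -0.1793], [0.4327, -0.2053], [0.4, -0.1941], [0.4074, -0.1681]] mean [ 0.4202 -0.1867]
cups [[0.6284, -0.2029], [0.4194, -0.1867]] mean [ 0.5239 -0.1948]
step L,R [[0.5682, 0.0316], [0.5694, -0.0218]] mean [0.5688 0.0049]
jaw outer corners fl,fr [[0.6347, 0.067], [0.6434, -0.0455]] mean [0.639  0.0107]
inner far [[0.6357, 0.0377], [0.6414, -0.0163]] mean [0.6386 0.0107]
plate near [[0.4647, 0.0517], [0.4788, -0.065]] mean [ 0.4718 -0.0067]
jaw screws [[0.6156, 0.0558], [0.5512, 0.0496], [0.5019, 0.044], [0.6261, -0.036], [0.5606, -0.0421], [0.5113, -0.0479]] mean [0.5611 0.0039]
tray [[0.5199, 0.3066], [0.5057, 0.1741], [0.3772, 0.1853], [0.3902, 0.32]] mean [0.4482 0.2465]
dish [[0.6028, 0.2446]] mean [0.6028 0.2446]
flask base [[0.75, -0.1491]] mean [ 0.75   -0.1491]
bottle top [[0.7508, 0.1425]] mean [0.7508 0.1425]
bottle base [[0.7424, 0.1429]] mean [0.7424 0.1429]
far 0.026914609106863698 -1.0780297775149388 0.035084196015778564 -2.7188934005203573
near 0.027367833176842958 -1.879182649854641 0.03538537709473977 2.82022708595469
```

Positions agree with the given sizes (tray sides about 130 mm, gauge yaw 0.1035, gauge step near (0.569, 0.004)). First move: turn the tool, then go over the gauge.

```bash
python3 -m crank '[[0,0,0,0,0,0.17,0],[0,0,0,0,0,0.17,0],[0,0,0,0,0,0.17,0],[0,0,0,0,0,0.17,0],[0,0,0,0,0,0.17,0]]' >/dev/null
python3 -m crank '[[0,0,0,0,0,0.17,0],[0,0,0,0,0,0.17,0],[-5.3,2.54,0,0,0,0,0],[-5.3,2.54,0,0,0,0,0],[-5.3,2.54,0,0,0,0,0]]' >/dev/null
python3 -m crank '[[-5.3,2.54,0,0,0,0,0],[-5.3,2.54,0,0,0,0,0],[-5.3,2.54,0,0,0,0,0],[-5.3,2.54,0,0,0,0,0],[-5.3,2.54,0,0,0,0,0]]' >/dev/null
python3 -m crank '[[-5.3,2.54,0,0,0,0,0],[-5.3,2.54,0,0,0,0,0],[-5.3,2.54,0,0,0,0,0],[-5.3,2.54,0,0,0,0,0],[0,0,0,0,0,0,0]]'
python3 - <<'E'
from h import *
plan(.54,0,.29,.1035)
T=cams.camera_info("wrist")["pose"];im=cams.camera("wrist")
np.save("g.npy",T);cv2.imwrite("pics/g.png",im[:,:,::-1])
print(np.round(T,3).tolist())
E
```

```text
time: 2.6
position: [0.5424, -0.0041, 0.292]
tool_rot: [0.672, 0.741, 0.0, 0.001]
ft_force: [-1.0, 0.0, -0.7]
grip_width: 0.0873
grip_force: 0.0
t 2.6 pos [ 0.5424 -0.0041  0.292 ] closeyaw 0.098 q1,q6 [-0.21 -0.31] 
shift cm [ 0.44 -0.2   0.2 ] turn z -0.006 level [ 0.002  0.001 -0.   ]
[[0.995, 0.093, 0.029, 0.536], [0.097, -0.961, -0.26, 0.066], [0.003, 0.261, -0.965, 0.383], [0.0, 0.0, 0.0, 1.0]]
```

View pics/g.png

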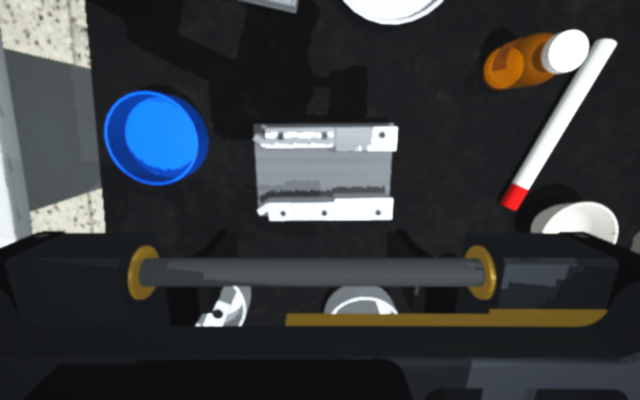

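The wrist picture shows the gauge with its narrow end at right. The upper jaw's inner far corner is about (398,151), the lower jaw's (393,198), and the step edge on the upper jaw is near x≈336.

Run:
```python
from h import *
np.set_printoptions(precision=4,suppress=True)
T=np.load("g.npy")
print(p2w("wrist",[(398,124),(397.5,151),(393,198),(393,219.5),(336,151.5),(283,213),(324,213),(378,212.5),(382,134)],.036,T)[:,:2])
def m(x,y,z,s=np.array([.569,.0038]),a=.1035):
    x=x-.0125;return [s[0]+x*np.cos(a)-y*np.sin(a),s[1]+x*np.sin(a)+y*np.cos(a),z]
print(w2p("wrist",[m(.0825,.0285,.036),m(.0825,-.0285,.036),m(.0125,.0285,.036),m(.0125,-.0285,.036),m(-.086,.059,.006),m(-.086,-.059,.006)],T))
im=cv2.imread("pics/g.png")[105:235,240:410]
for p in w2p("wrist",[m(x,y,.036) for x,y in((.0825,.0285),(.0825,-.0285),(.0125,.0285),(.0125,-.0285),(-.0675,.033),(-.0675,-.033))],T):
    pass
im=cv2.resize(im,None,fx=4.5,fy=4.5,interpolation=cv2.INTER_CUBIC)
for P in [m(.0825,.0285,.036),m(.0125,.0285,.036),m(.0125,.033,.036),m(-.0675,.033,.036)],[m(.0825,-.0285,.036),m(.0125,-.0285,.036),m(.0125,-.033,.036),m(-.0675,-.033,.036)],[m(.086,.059,0.006),m(-.086,.059,.006),m(-.086,-.059,.006),m(.086,-.059,.006)]:
    q=(w2p("wrist",P,T)-[240,105]+.5)*4.5;cv2.polylines(im,[q.astype(np.int32)],False,(0,0,255),1)
cv2.imwrite("pics/gz.png",im)
```

```text
[[ 0.6336  0.0715]
 [ 0.6383  0.0419]
 [ 0.6425 -0.0136]
 [ 0.647  -0.0403]
 [ 0.5682  0.0345]
 [ 0.5132 -0.045 ]
 [ 0.5625 -0.0402]
 [ 0.6275 -0.0333]
 [ 0.6176  0.059 ]]
[[394.9019 152.9526]
 [391.705  200.9151]
 [333.8878 153.3685]
 [333.2324 201.2992]
 [251.4044 125.9422]
 [256.6273 218.1482]]
```

View pics/gz.png

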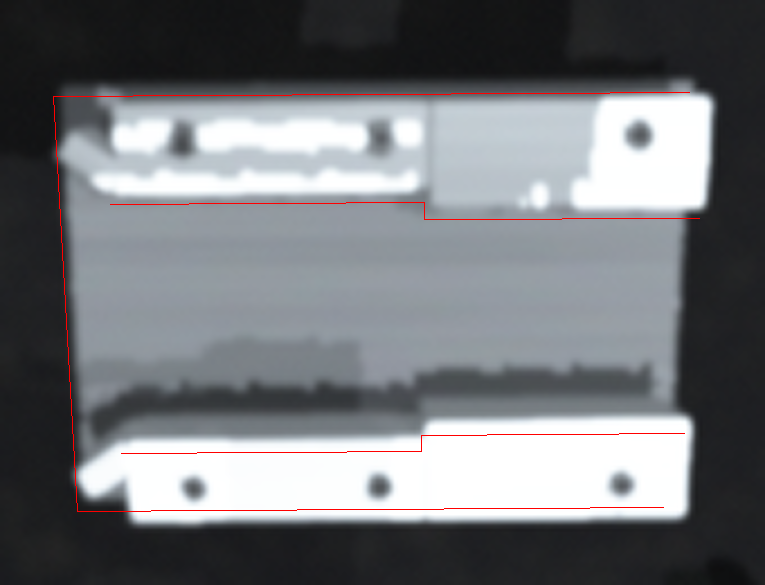

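The wrist view puts the gauge about 2–3 mm further left than the top view, so I'll use the mean: step ≈ (0.570, 0.0055). Next, over the near insert.

```bash
python3 -m crank '[[-4.25,-3.5,0,0,0,0,0],[-4.25,-3.5,0,0,0,0,0],[-4.25,-3.5,0,0,0,0,0],[-4.25,-3.5,0,0,0,0,0],[0,0,2.5,0,0,0.138,0]]' >/dev/null
python3 -m crank '[[0,0,2.5,0,0,0.138,0],[0,0,2.5,0,0,0.138,0],[0,0,0,0,0,0,0],[0,0,0,0,0,0,0]]' >/dev/null
python3 - <<'E'
from h import *
plan(.420,-.187,.138,-.315)
T=cams.camera_info("wrist")["pose"];im=cams.camera("wrist")[:,:,::-1].copy()
np.save("n.npy",T)
c,s=np.cos(-.315),np.sin(-.315)
f=lambda x,y,z:[.42+c*x-s*y,-.187+s*x+c*y,z]
for P in [f(a,b,.094) for a,b in((.007,.02),(-.007,.02),(-.007,-.02),(.007,-.02))],[f(a,b,.058) for a,b in((.029,.026),(-.029,.026),(-.029,-.026),(.029,-.026))],[f(a,b,.058) for a,b in((.029,.03075),(-.029,.03075),(-.029,-.03075),(.029,-.03075))]:
    cv2.polylines(im,[w2p("wrist",P,T).astype(np.int32)],True,(0,0,255),1)
cv2.imwrite("pics/n.png",im)
E
```

```text
t 3.77 pos [ 0.4183 -0.1831  0.2178] closeyaw -0.308 q1,q6 [-0.66 -0.35] 
shift cm [-0.33  0.28  7.98] turn z 0.007 level [ 0.  0. -0.]
```

View pics/n.png

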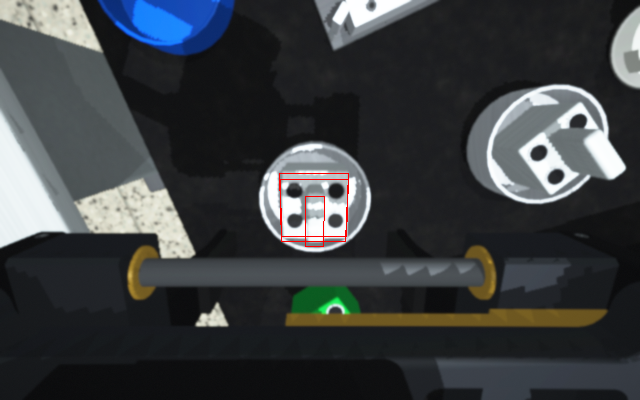

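The model outlines fit the near insert to about 2–3 px, with the same small offset as at the gauge. Descend and grip.

```bash
python3 -m crank '[[-0.23,0.28,2,0,0,0.007,0],[0,0,3,0,0,0,0],[0,0,3,0,0,0,0],[0,0,0,0,0,0,0],[0,0,0,0,0,0,1]]' 30
python3 -m crank '[[0,0,0,0,0,0,1],[0,0,0,0,0,0,1],[0,0,0,0,0,0,1],[0,0,0,0,0,0,1],[0,0,0,0,0,0,1]]' 30
```

```text
time: 4.45
position: [0.4208, -0.1871, 0.1384]
tool_rot: [0.81, 0.587, 0.0, 0.001]
ft_force: [-0.0, 0.1, 1.0]
grip_width: 0.0827
grip_force: 0.0
time: 5.08
position: [0.4201, -0.1868, 0.1373]
tool_rot: [0.81, 0.586, 0.0, -0.0]
ft_force: [0.1, -0.6, -0.1]
grip_width: 0.035
grip_force: 0.0
```

```bash
python3 -m crank '[[0,0,0,0,0,0,1],[0,0,0,0,0,0,1],[0,0,0,0,0,0,1],[0,0,0,0,0,0,1],[0,0,-1,0,0,0,1]]'
python3 -m crank '[[0,0,-1,0,0,0,1],[0,0,-1.5,0,0,0,1],[0,0,-2,0,0,0,1],[0,0,-2,0,0,0,1],[0,0,0,0,0,0,1]]'
python3 - <<'E'
from h import *
T=cams.camera_info("wrist")["pose"];im=cams.camera("wrist")[:,:,::-1].copy()
np.save("n.npy",T);o=robot.get_obs();Mt=np.eye(4);Mt[:3,:3]=R.from_quat(o["tool_rot"]).as_matrix();Mt[:3,3]=o["position"]
# insert in tool frame: x_ins along tool y ; block top at z=.135-.055=.08
def dr(w,col,off=0):
    P=[(Mt@[sy*w/2+off,sx*.029,.080,1])[:3] for sx,sy in((1,1),(-1,1),(-1,-1),(1,-1))]
    cv2.polylines(im,[((w2p("wrist",P,T)-[220,130]+.5)*4).astype(np.int32)],True,col,1)
im=cv2.resize(im[130:270,220:420],None,fx=4,fy=4,interpolation=cv2.INTER_CUBIC)
dr(.0615,(0,0,255));dr(.052,(0,255,0))
cv2.imwrite("pics/held1.png",im)
s=np.array([.570,.0055]);a=.1035
g=s-.0485*np.array([np.cos(a),np.sin(a)]);print(g)
plan(g[0],g[1],.135+.045,a)
E
```

```text
time: 5.7
position: [0.4195, -0.1864, 0.1469]
tool_rot: [0.81, 0.586, -0.0, -0.001]
ft_force: [-0.7, 0.4, -3.3]
grip_width: 0.0132
grip_force: 30.0
time: 6.32
position: [0.4208, -0.1873, 0.2139]
tool_rot: [0.81, 0.586, 0.001, 0.002]
ft_force: [0.9, 0.2, -3.4]
grip_width: 0.0135
grip_force: 30.0
[5.21759540e-01 4.89207337e-04]
t 6.38 pos [ 0.4203 -0.1869  0.213 ] closeyaw -0.318 q1,q6 [-0.66 -0.34] 
shift cm [20.97  3.78  3.29] turn z -0.421 level [ 0.002  0.001 -0.   ]
```

View pics/held1.png

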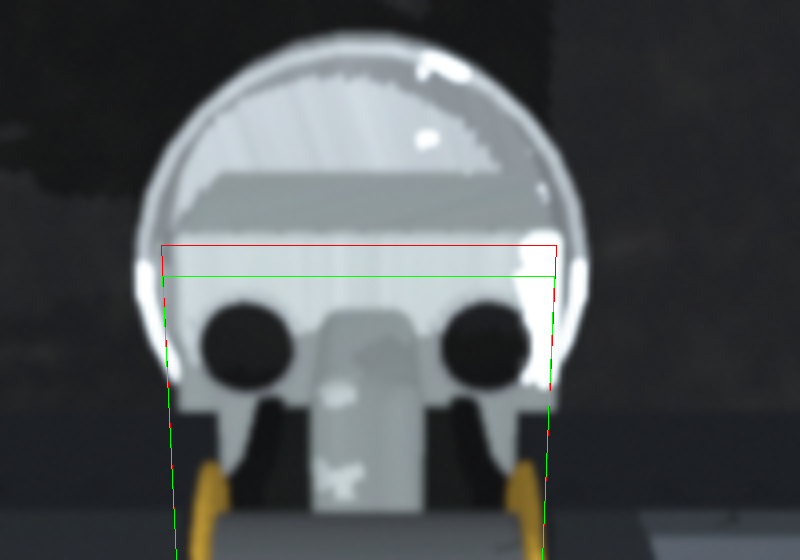

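Insert held, upright, and lifted clear of the cup, which is still standing. Its edge at row 234 lies outside the 61.5 mm outline, so it is probably the good one. Move it over the wide gap.

```bash
python3 -m crank '[[5.24,0.95,0,0,0,0,1],[5.24,0.95,0,0,0,0,1],[5.24,0.95,0,0,0,0,1],[5.24,0.95,0,0,0,0,1],[0,0,0,0,0,-0.14,1]]' >/dev/null
python3 -m crank '[[0,0,1,0,0,-0.14,1],[0,0,1,0,0,-0.14,1],[0,0,0.5,0,0,0,1],[0,0,0,0,0,0,1]]'
python3 - <<'E'
from h import *
plan(.5218,.0005,.141,.1035)
T=cams.camera_info("wrist")["pose"];im=cams.camera("wrist")[:,:,::-1].copy()
cv2.imwrite("pics/ov1.png",cv2.resize(im[60:270,180:480],(800,560),interpolation=cv2.INTER_CUBIC))
E
```

```text
time: 7.5
position: [0.5212, 0.0004, 0.1864]
tool_rot: [0.671, 0.741, -0.001, -0.001]
ft_force: [-0.1, -0.7, -2.5]
grip_width: 0.0141
grip_force: 30.0
t 7.5 pos [5.212e-01 4.000e-04 1.864e-01] closeyaw 0.1 q1,q6 [-0.21 -0.31] 
shift cm [-0.    0.07  4.54] turn z -0.004 level [-0.002 -0.001  0.   ]
```

View pics/ov1.png

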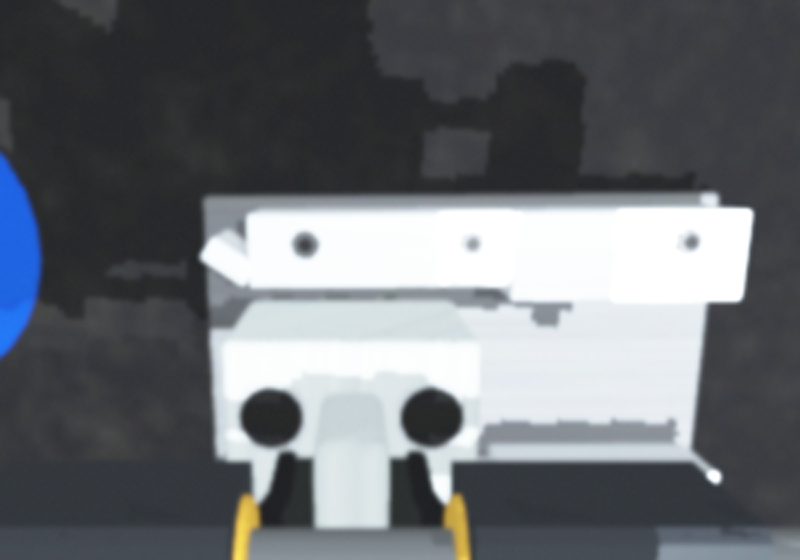

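Run:
```python
from h import *
np.set_printoptions(precision=4,suppress=True)
a=.1035;U=np.array([[np.cos(a),np.sin(a)],[-np.sin(a),np.cos(a)]])
f=lambda p,z:(p2w("wrist",np.array(p)/2.6667+[180,60]-.3,z)[:,:2]-[.570,.0055])@U.T*1000
print("jaw",f([(260,288),(480,289)],.036)); print("step/narrow",f([(508,292),(520,301),(740,301)],.036))
print("ins top",f([(225,340),(478,343)],.1064)); print("ins bottom",f([(240,301),(470,301)],.0514))
```

```text
jaw [[-75.9093  33.7723]
 [ -9.0684  33.2381]]
step/narrow [[-0.5212 32.2887]
 [ 3.2686 29.5114]
 [70.1777 29.2438]]
ins top [[-75.883   33.0726]
 [-20.4141  32.2113]]
ins bottom [[-79.9783  32.405 ]
 [-14.2771  32.1825]]
```

Relative to the jaws the insert sits about 1.2 mm too far left. Correct it while descending and watch the force.

```bash
python3 -m crank '[[-0.1,0,1,0,0,0,1],[0,0,0.8,0,0,0,1],[0,0,0.5,0,0,0,1],[0,0,0.5,0,0,0,1],[0,0,0,0,0,0,1]]'
python3 -m crank '[[0,0,0.6,0,0,0,1],[0,0,0.5,0,0,0,1],[0,0,0,0,0,0,1]]'
```

```text
time: 8.18
position: [0.5216, -0.0005, 0.1588]
tool_rot: [0.67, 0.742, -0.0, -0.0]
ft_force: [-0.1, 0.5, -2.5]
grip_width: 0.0139
grip_force: 30.0
time: 8.55
position: [0.5215, -0.0005, 0.1478]
tool_rot: [0.67, 0.742, -0.0, -0.0]
ft_force: [0.2, 0.6, -3.0]
grip_width: 0.0138
grip_force: 30.0
```

```bash
python3 -m crank '[[0,0,0.4,0,0,0,1],[0,0,0.2,0,0,0,1],[0,0,0.1,0,0,0,1],[0,0,0,0,0,0,1]]'
python3 -m crank '[[0,0,0.1,0,0,0,1],[0,0,0,0,0,0,1]]'
```

```text
time: 9.05
position: [0.5218, -0.0006, 0.1412]
tool_rot: [0.67, 0.742, -0.0, -0.0]
ft_force: [0.6, -0.0, -2.6]
grip_width: 0.014
grip_force: 30.0
time: 9.3
position: [0.5219, -0.0006, 0.1403]
tool_rot: [0.67, 0.742, 0.0, 0.0]
ft_force: [-0.5, -0.5, -3.0]
grip_width: 0.0138
grip_force: 30.0
```

```bash
python3 -m crank '[[0,0,0.1,0,0,0,1],[0,0,0,0,0,0,1]]'
python3 -m crank '[[0,0,0.05,0,0,0,1],[0,0,0,0,0,0,1]]'
```

```text
time: 9.55
position: [0.5219, -0.0006, 0.1402]
tool_rot: [0.67, 0.742, 0.0, 0.0]
ft_force: [-1.2, 0.5, 5.6]
grip_width: 0.0138
grip_force: 30.0
time: 9.8
position: [0.5219, -0.0006, 0.1402]
tool_rot: [0.67, 0.742, 0.0, 0.0]
ft_force: [-2.4, 1.2, 7.9]
grip_width: 0.0137
grip_force: 30.0
```

Flat on the plate. Slide along.

```bash
python3 -m crank '[[0,0.5,0,0,0,0,1],[0,0.5,0,0,0,0,1],[0,0.5,0,0,0,0,1],[0,0,0,0,0,0,1]]'
python3 -m crank '[[0,0.2,0,0,0,0,1],[0,0.2,0,0,0,0,1],[0,0,0,0,0,0,1]]'
python3 -m crank '[[0,0.2,0,0,0,0,1],[0,0,0,0,0,0,1]]'
```

```text
time: 10.3
position: [0.5285, 0.0006, 0.141]
tool_rot: [0.669, 0.743, -0.007, -0.007]
ft_force: [-18.3, -6.1, 30.9]
grip_width: 0.0142
grip_force: 30.3
time: 10.68
position: [0.5336, 0.0014, 0.1408]
tool_rot: [0.669, 0.743, -0.006, -0.006]
ft_force: [-15.7, -4.5, 25.6]
grip_width: 0.0136
grip_force: 30.1
time: 10.92
position: [0.5344, 0.0015, 0.1409]
tool_rot: [0.669, 0.743, -0.007, -0.008]
ft_force: [-17.5, -5.3, 29.6]
grip_width: 0.0137
grip_force: 30.2
```

Friction on the plate makes it drag; relieve the down force by 1 mm.

```bash
python3 -m crank '[[0,0,-0.1,0,0,0,1],[0,0,0,0,0,0,1],[0,0,0,0,0,0,1]]'
python3 -m crank '[[0,0.2,0,0,0,0,1],[0,0.2,0,0,0,0,1],[0,0,0,0,0,0,1]]'
python3 - <<'E'
from h import *
plan(.541,.0025,.141,.1035)
im=cams.camera("wrist")[:,:,::-1].copy()
cv2.imwrite("pics/st1.png",cv2.resize(im[60:270,180:480],(800,560),interpolation=cv2.INTER_CUBIC))
E
```

```text
time: 11.3
position: [0.5416, 0.0015, 0.1403]
tool_rot: [0.67, 0.743, -0.001, -0.001]
ft_force: [-5.9, -2.1, 9.6]
grip_width: 0.0138
grip_force: 30.0
time: 11.68
position: [0.5425, 0.0017, 0.1405]
tool_rot: [0.669, 0.743, -0.004, -0.004]
ft_force: [-12.4, -4.4, 16.8]
grip_width: 0.0141
grip_force: 30.0
t 11.68 pos [0.5425 0.0017 0.1405] closeyaw 0.104 q1,q6 [-0.2 -0.3] 
shift cm [ 0.1  -0.15 -0.05] turn z 0.001 level [-0.011 -0.001  0.   ]
```

View pics/st1.png

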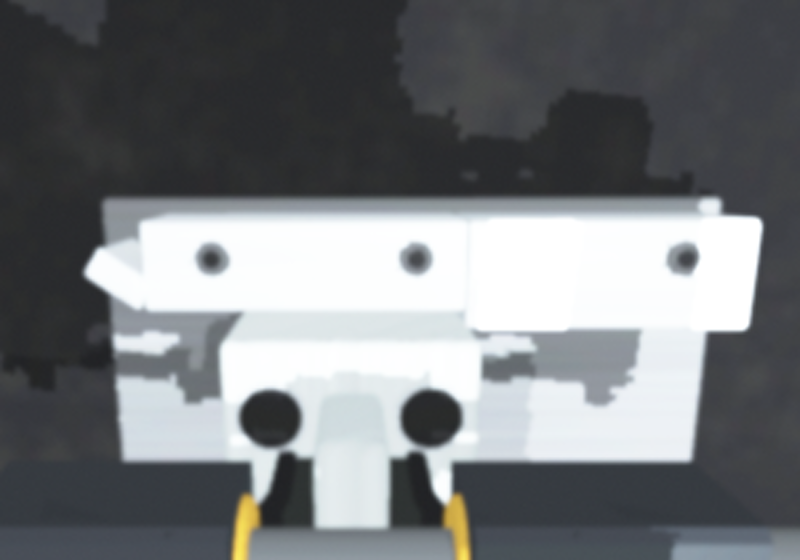

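The insert's front face stands right at the step (px ≈467). Push a little more to confirm it stops.

```bash
python3 -m crank '[[0,0.2,-0.1,0,0,0,1],[0,0.2,0,0,0,0,1],[0,0,0,0,0,0,1]]'
python3 -m crank '[[0,0.2,-0.1,0,0,0,1],[0,0.1,0,0,0,0,1],[0,0,0,0,0,0,1]]'
```

```text
time: 12.1
position: [0.5436, 0.0018, 0.1407]
tool_rot: [0.669, 0.743, -0.007, -0.007]
ft_force: [-16.9, -8.1, 16.8]
grip_width: 0.0141
grip_force: 30.0
time: 12.48
position: [0.5445, 0.002, 0.141]
tool_rot: [0.669, 0.743, -0.008, -0.009]
ft_force: [-19.0, -9.0, 15.3]
grip_width: 0.0139
grip_force: 30.1
```

It is blocked at the step with force rising, so insert A is GOOD. Back off, lift and take it to the tray.

```bash
python3 -m crank '[[0,-0.9,0,0,0,0,1],[0,0,0,0,0,0,1],[0,0,-1.5,0,0,0,1],[0,0,-2.5,0,0,0,1],[0,0,-2.5,0,0,0,1]]'
python3 -m crank '[[5.06,-1.33,0,0,0,0,1],[5.06,-1.33,0,0,0,0,1],[5.06,-1.33,0,0,0,0,1],[5.06,-1.33,0,0,0,0,1],[5.06,-1.33,0,0,0,0,1]]' >/dev/null
python3 -m crank '[[0,0,0,0,0,0,1],[0,0,0,0,0,0,1]]'
python3 - <<'E'
from h import *
plan(.449,.2475,.1385,.1)
E
```

```text
time: 13.1
position: [0.5472, 0.0018, 0.2083]
tool_rot: [0.67, 0.742, 0.002, 0.002]
ft_force: [0.9, -0.2, -2.9]
grip_width: 0.0138
grip_force: 30.0
time: 13.98
position: [0.4545, 0.2475, 0.2076]
tool_rot: [0.67, 0.743, 0.002, 0.001]
ft_force: [0.5, -0.6, -2.5]
grip_width: 0.0137
grip_force: 30.0
t 13.97 pos [0.4545 0.2475 0.2076] closeyaw 0.103 q1,q6 [0.28 0.18] 
shift cm [ 0.05 -0.57  6.91] turn z 0.003 level [ 0.004 -0.001  0.   ]
```

```bash
python3 -m crank '[[0,-0.5,2.5,0,0,0,1],[0,0,2.2,0,0,0,1],[0,0,1.2,0,0,0,1],[0,0,0.5,0,0,0,1],[0,0,0,0,0,0,1]]'
python3 -m crank '[[0,0,0.3,0,0,0,1],[0,0,0.2,0,0,0,1],[0,0,0,0,0,0,1]]'
```

```text
time: 14.6
position: [0.4485, 0.2459, 0.1429]
tool_rot: [0.67, 0.742, 0.0, 0.0]
ft_force: [0.8, 0.2, -2.4]
grip_width: 0.0139
grip_force: 30.0
time: 14.98
position: [0.4481, 0.2463, 0.1382]
tool_rot: [0.67, 0.742, 0.0, 0.0]
ft_force: [0.0, -1.0, -0.3]
grip_width: 0.0141
grip_force: 30.0
```

```bash
python3 -m crank '[[0,0,0.05,0,0,0,0.4],[0,0,0,0,0,0,0.4],[0,0,0,0,0,0,0.4],[0,0,0,0,0,0,0.4],[0,0,-2,0,0,0,0.2]]'
python3 -m crank '[[0,0,-4,0,0,0,0],[0,0,-4,0,0,0,0],[-5.84,1.7,0,0,0,0,0],[-5.84,1.7,0,0,0,0,0],[-5.84,1.7,0,0,0,0,0]]' >/dev/null
python3 -m crank '[[-5.84,1.7,0,0,0,0,0],[-5.84,1.7,0,0,0,0,0],[-5.84,1.7,0,0,0,0,0],[-5.84,1.7,0,0,0,0,0],[-5.84,1.7,0,0,0,0,0]]' >/dev/null
python3 -m crank '[[0,0,0,0,0,-0.1735,0],[0,0,0,0,0,-0.1735,0],[0,0,0,0,0,0,0]]'
python3 - <<'E'
from h import *
plan(.632,-.204,.138,.45)
T=cams.camera_info("wrist")["pose"];im=cams.camera("wrist")[:,:,::-1].copy()
c,s=np.cos(.45),np.sin(.45)
f=lambda x,y,z:[.632+c*x-s*y,-.204+s*x+c*y,z]
for P in [f(a,b,.094) for a,b in((.007,.02),(-.007,.02),(-.007,-.02),(.007,-.02))],[f(a,b,.058) for a,b in((.029,.026),(-.029,.026),(-.029,-.026),(.029,-.026))]:
    cv2.polylines(im,[w2p("wrist",P,T).astype(np.int32)],True,(0,0,255),1)
top=cams.camera("top")[:,:,::-1][110:290,150:410]
cv2.imwrite("pics/f.png",np.hstack([im[:300,:480],cv2.resize(top,None,fx=1.2,fy=1.667)]))
E
```

```text
time: 15.6
position: [0.447, 0.2459, 0.1564]
tool_rot: [0.67, 0.742, -0.002, -0.001]
ft_force: [-0.4, -0.7, 0.2]
grip_width: 0.0545
grip_force: 0.0
time: 17.23
position: [0.6304, -0.2049, 0.2368]
tool_rot: [0.533, 0.846, -0.0, -0.0]
ft_force: [-0.1, 0.3, 0.3]
grip_width: 0.0867
grip_force: 0.0
t 17.23 pos [ 0.6304 -0.2049  0.2368] closeyaw 0.446 q1,q6 [-0.48 -0.93] 
shift cm [0.01 0.19 9.88] turn z -0.004 level [-0.    -0.001  0.   ]
```

View pics/f.png

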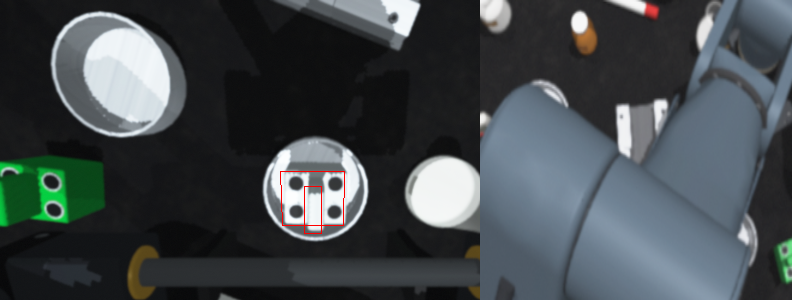

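Wrist view: the outlines sit on the far insert's wells (315,198). The flask (445,190) lies about 13 cm along the closing line, which leaves enough room. Descend, grip and lift.

```bash
python3 -m crank '[[0.1,0.19,3,0,0,-0.004,0.3],[0,0,3,0,0,0,0.3],[0,0,2.5,0,0,0,0.3],[0,0,1.38,0,0,0,0.5],[0,0,0,0,0,0,1]]' 30
python3 -m crank '[[0,0,0,0,0,0,1],[0,0,0,0,0,0,1],[0,0,0,0,0,0,1],[0,0,0,0,0,0,1],[0,0,0,0,0,0,1]]'
```

```text
time: 17.95
position: [0.6316, -0.2026, 0.1376]
tool_rot: [0.53, 0.848, -0.0, -0.001]
ft_force: [-0.2, 0.4, -0.4]
grip_width: 0.0488
grip_force: 0.0
time: 18.58
position: [0.6324, -0.2031, 0.139]
tool_rot: [0.53, 0.848, 0.0, 0.001]
ft_force: [1.3, 0.4, 2.0]
grip_width: 0.0137
grip_force: 29.9
```

```bash
python3 -m crank '[[0,0,-1,0,0,0,1],[0,0,-1.5,0,0,0,1],[0,0,-2.5,0,0,0,1],[0,0,-2.5,0,0,0,1],[0,0,0,0,0,0,1]]'
python3 -m crank '[[5.78,-0.23,0,0,0,0,1],[5.78,-0.23,0,0,0,0,1],[5.78,-0.23,0,0,0,0,1],[5.78,-0.23,0,0,0,0,1],[0,0,0,0,0,0.175,1]]' >/dev/null
python3 -m crank '[[0,0,1.5,0,0,0.175,1],[0,0,1.0,0,0,0,1],[0,0,0,0,0,0,1],[0,0,0,0,0,0,1]]'
python3 - <<'E'
from h import *
plan(.5218,-.0005,.1405,.1035)
im=cams.camera("wrist")[:,:,::-1].copy()
cv2.imwrite("pics/ov2.png",cv2.resize(im[60:270,180:480],(800,560),interpolation=cv2.INTER_CUBIC))
E
```

```text
time: 19.2
position: [0.6333, -0.2037, 0.2165]
tool_rot: [0.53, 0.848, 0.0, 0.003]
ft_force: [-0.3, -0.4, -2.4]
grip_width: 0.0133
grip_force: 29.9
time: 20.32
position: [0.5226, 0.0006, 0.1884]
tool_rot: [0.669, 0.743, -0.0, -0.0]
ft_force: [0.4, -0.1, -1.6]
grip_width: 0.0138
grip_force: 30.0
t 20.32 pos [0.5226 0.0006 0.1884] closeyaw 0.104 q1,q6 [-0.21 -0.32] 
shift cm [-0.1  -0.09  4.79] turn z 0.0 level [-0. -0.  0.]
```

View pics/ov2.png

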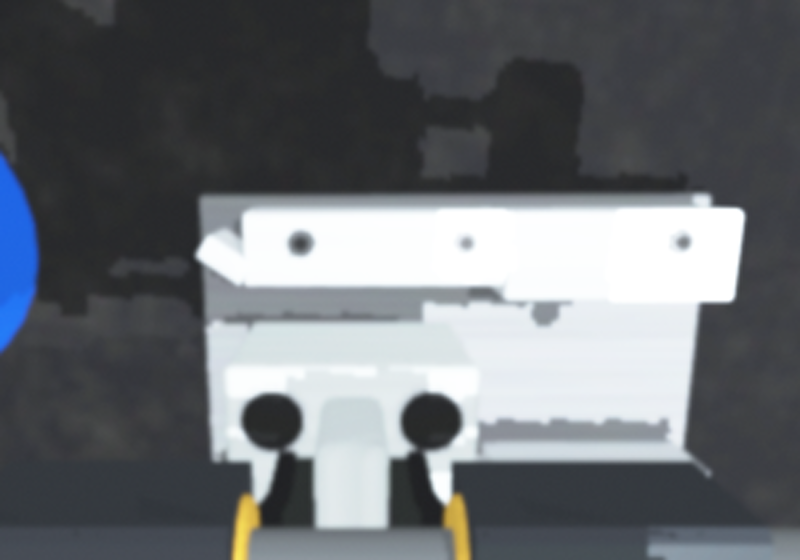

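This insert is clearly narrower (edge at row 366, against 340 before). I've now viewed 11 pictures, one over the limit of 10, so from here I'll go by numbers only.

Run:
```python
from h import *
np.set_printoptions(precision=4,suppress=True)
a=.1035;U=np.array([[np.cos(a),np.sin(a)],[-np.sin(a),np.cos(a)]])
f=lambda p,z:(p2w("wrist",np.array(p)/2.6667+[180,60]-.3,z)[:,:2]-[.570,.0055])@U.T*1000
print("jaw",f([(260,286),(480,287)],.036)); print("narrow",f([(520,301),(735,301)],.036))
print("ins top",f([(225,366),(478,368)],.109)); print("ins bottom",f([(240,322),(470,322)],.054))
```

```text
jaw [[-74.7645  34.0284]
 [ -7.4839  33.7085]]
narrow [[ 4.9866 29.3786]
 [70.9082 29.327 ]]
ins top [[-74.7499  27.3576]
 [-19.0868  26.8863]]
ins bottom [[-78.7697  26.3796]
 [-12.8629  26.3652]]
```

The insert is centred on the gap to within about 0.3 mm. Lower it straight down.

```bash
python3 -m crank '[[0,-0.05,1.2,0,0,0,1],[0,0,1.2,0,0,0,1],[0,0,1.2,0,0,0,1],[0,0,0.6,0,0,0,1],[0,0,0,0,0,0,1]]'
python3 -m crank '[[0,0,0.2,0,0,0,1],[0,0,0.1,0,0,0,1],[0,0,0,0,0,0,1]]'
python3 -m crank '[[0,0,0.1,0,0,0,1],[0,0,0,0,0,0,1]]'
```

```text
time: 21.0
position: [0.5217, 0.0008, 0.1457]
tool_rot: [0.67, 0.743, -0.0, -0.001]
ft_force: [0.4, -0.4, -2.5]
grip_width: 0.0137
grip_force: 30.0
time: 21.38
position: [0.5221, 0.0008, 0.1436]
tool_rot: [0.67, 0.743, 0.0, 0.0]
ft_force: [0.1, 0.3, -1.2]
grip_width: 0.0138
grip_force: 30.0
time: 21.62
position: [0.522, 0.0008, 0.1425]
tool_rot: [0.67, 0.743, 0.0, 0.0]
ft_force: [0.1, -0.2, -2.9]
grip_width: 0.0138
grip_force: 30.0
```

```bash
python3 -m crank '[[0,0,0.1,0,0,0,1],[0,0,0,0,0,0,1]]'
python3 -m crank '[[0,0,0.05,0,0,0,1],[0,0,0,0,0,0,1]]'
```

```text
time: 21.88
position: [0.5222, 0.0007, 0.1419]
tool_rot: [0.67, 0.743, 0.0, 0.0]
ft_force: [0.3, 0.2, 3.1]
grip_width: 0.0137
grip_force: 30.0
time: 22.12
position: [0.5222, 0.0006, 0.1419]
tool_rot: [0.67, 0.743, 0.0, 0.0]
ft_force: [-1.9, -0.2, 6.9]
grip_width: 0.0135
grip_force: 30.0
```

Flat on the plate (force sign changed). Slide along.

```bash
python3 -m crank '[[0,0.5,-0.05,0,0,0,1],[0,0.5,0,0,0,0,1],[0,0.5,0,0,0,0,1],[0,0.2,0,0,0,0,1],[0,0,0,0,0,0,1]]'
python3 -m crank '[[0,0.3,-0.05,0,0,0,1],[0,0.3,0,0,0,0,1],[0,0.3,0,0,0,0,1],[0,0,0,0,0,0,1]]'
```

```text
time: 22.75
position: [0.5381, 0.0021, 0.142]
tool_rot: [0.669, 0.743, -0.001, -0.0]
ft_force: [-3.6, -1.7, 7.9]
grip_width: 0.0141
grip_force: 30.0
time: 23.25
position: [0.5484, 0.0034, 0.142]
tool_rot: [0.67, 0.743, 0.0, 0.0]
ft_force: [-1.0, -1.5, 3.4]
grip_width: 0.0137
grip_force: 30.0
```

Already 7 mm past where the good one stopped, with almost no force. Keep going.

```bash
python3 -m crank '[[0,0.5,0,0,0,0,1],[0,0.5,0,0,0,0,1],[0,0.5,0,0,0,0,1],[0,0.5,0,0,0,0,1],[0,0,0,0,0,0,1]]'
python3 -m crank '[[0,0.5,0,0,0,0,1],[0,0.5,0,0,0,0,1],[0,0.3,0,0,0,0,1],[0,0,0,0,0,0,1]]'
```

```text
time: 23.88
position: [0.5689, 0.0055, 0.142]
tool_rot: [0.67, 0.743, 0.001, 0.001]
ft_force: [-0.5, -0.6, 3.4]
grip_width: 0.0138
grip_force: 30.0
time: 24.38
position: [0.5812, 0.0069, 0.142]
tool_rot: [0.67, 0.743, 0.0, 0.0]
ft_force: [-1.0, -1.2, 4.1]
grip_width: 0.0138
grip_force: 30.0
```

Its origin is about 11 mm past the step, so insert B is WORN. Lift it out and take it to the dish.

```bash
python3 -m crank '[[0,0,-1,0,0,0,1],[0,0,-2,0,0,0,1],[0,0,-2.2,0,0,0,1],[0,0,-2.2,0,0,0,1],[0,0,0,0,0,0,1]]' >/dev/null
python3 -m crank '[[5.88,1.16,0,0,0,0,1],[5.88,1.16,0,0,0,0,1],[5.88,1.16,0,0,0,0,1],[5.88,1.16,0,0,0,0,1],[0,0,0,0,0,0,1]]'
python3 - <<'E'
from h import *
plan(.603,.2455,.140,.1035)
E
```

```text
time: 25.62
position: [0.6019, 0.2504, 0.2144]
tool_rot: [0.668, 0.745, 0.001, -0.001]
ft_force: [-0.4, -0.6, -1.7]
grip_width: 0.0138
grip_force: 30.0
t 25.62 pos [0.6019 0.2504 0.2144] closeyaw 0.109 q1,q6 [0.22 0.11] 
shift cm [-0.51  0.05  7.44] turn z 0.005 level [ 0.    -0.002  0.   ]
```

```bash
python3 -m crank '[[-0.4,0.05,2.5,0,0,0,1],[0,0,2.5,0,0,0,1],[0,0,1.4,0,0,0,1],[0,0,0.5,0,0,0,1],[0,0,0,0,0,0,1]]'
python3 -m crank '[[0,0,0.3,0,0,0,1],[0,0,0.2,0,0,0,1],[0,0,0,0,0,0,1]]'
```

```text
time: 26.25
position: [0.6038, 0.2413, 0.1469]
tool_rot: [0.67, 0.742, 0.0, 0.0]
ft_force: [0.3, 0.3, -2.7]
grip_width: 0.0141
grip_force: 30.0
time: 26.62
position: [0.6036, 0.2417, 0.1422]
tool_rot: [0.67, 0.743, 0.0, 0.0]
ft_force: [0.1, -0.4, -2.8]
grip_width: 0.0138
grip_force: 30.0
```

```bash
python3 -m crank '[[0.2,0,0.15,0,0,0,1],[0,0,0.1,0,0,0,1],[0,0,0,0,0,0,1]]'
python3 -m crank '[[0,0,0,0,0,0,0.4],[0,0,0,0,0,0,0.4],[0,0,0,0,0,0,0.4],[0,0,0,0,0,0,0.4],[0,0,0,0,0,0,0.4]]'
python3 -m crank '[[0,0,-3,0,0,0,0.4],[0,0,-4,0,0,0,0.4],[0,0,-4,0,0,0,0.4],[0,0,-3,0,0,0,0.4],[0,0,0,0,0,0,0.4]]'
python3 -m crank '[[5,-5,-3,0,0,0,0.4],[3,-5,-1,0,0,0,0.4],[0,0,0,0,0,0,0.4],[0,0,0,0,0,0,0.4]]'
python3 - <<'E'
from h import *
b=cv2.imread("pics/top0.png");n=cams.camera("top")[:,:,::-1].copy()
cv2.imwrite("pics/end.png",n)
for nm,(x,y) in dict(bottle=(236,130),flask=(344,128),cupfar=(365,175),cupnear=(360,255),dish=(198,185),tray=(194,243),gauge=(288,203)).items():
    s=np.s_[y-20:y+20,x-20:x+20];print(nm,round(float(cv2.absdiff(b[s],n[s]).mean()),1))
import itertools
for nm,(x,y) in dict(cupfar=(365,175),cupnear=(360,255)).items():
    for im in(b,n):
        g=cv2.cvtColor(im,cv2.COLOR_BGR2GRAY)[y-28:y+28,x-28:x+28];m=cv2.moments(cv2.findNonZero((g>90).astype(np.uint8)))
        c=max(cv2.findContours((g>90).astype(np.uint8),0,2)[0],key=cv2.contourArea);print(nm,np.round(cv2.minEnclosingCircle(c)[0],1),cv2.minEnclosingCircle(c)[1])
# insert wells: dark blobs in dish/tray
for nm,(x,y,z) in dict(dish=(198,185,.059),tray=(194,243,.059)).items():
    g=cv2.cvtColor(n,cv2.COLOR_BGR2GRAY)[y-20:y+20,x-20:x+20]
    k,_,st,ce=cv2.connectedComponentsWithStats((g<110).astype(np.uint8))
    for i in range(1,k):
        if st[i,4]>4: print(nm,st[i,4],np.round(p2w("top",[ce[i]+[x-20,y-20]],z)[0],3))
E
```

```text
time: 27.0
position: [0.6035, 0.2438, 0.14]
tool_rot: [0.67, 0.743, 0.0, 0.0]
ft_force: [-0.9, 0.1, 1.4]
grip_width: 0.014
grip_force: 30.0
time: 27.62
position: [0.6034, 0.2436, 0.1394]
tool_rot: [0.67, 0.743, -0.0, -0.0]
ft_force: [0.6, 0.8, 0.6]
grip_width: 0.0504
grip_force: 0.0
time: 28.25
position: [0.6048, 0.244, 0.2825]
tool_rot: [0.67, 0.743, 0.003, 0.002]
ft_force: [0.4, -0.2, -0.3]
grip_width: 0.0522
grip_force: 0.0
time: 28.75
position: [0.5057, 0.3046, 0.3129]
tool_rot: [0.67, 0.743, -0.001, -0.0]
ft_force: [-0.1, -0.1, 0.1]
grip_width: 0.0524
grip_force: 0.0
bottle 1.1
flask 1.6
cupfar 32.4
cupnear 29.1
dish 31.4
tray 40.0
gauge 1.5
cupfar [28.  27.7] 20.50843048095703
cupfar [27.9 27.7] 20.51964569091797
cupnear [27.9 27.7] 21.312631607055664
cupnear [27.9 27.7] 21.325820922851562
dish 7 [0.624 0.231 0.059]
dish 33 [0.595 0.25  0.059]
dish 10 [0.588 0.228 0.059]
dish 49 [0.569 0.23  0.059]
tray 12 [0.465 0.262 0.059]
tray 11 [0.467 0.235 0.059]
tray 14 [0.429 0.259 0.059]
tray 14 [0.432 0.232 0.059]
tray 21 [0.417 0.235 0.059]
```

Bottle, flask, cups and gauge match the first picture. The well pattern puts the tray insert upright. The dish is partly hidden by the arm, but its visible wells have the right spacing. Handing in.

```bash
python3 -c "
from rig import ticket
print(ticket.hand_in())"
```

```text
the job is handed in; nothing more can be done
None
```

I handed the job in at about 29 s: the insert from the near cup stopped at the narrow jaws (good) and stands in the square tray, while the one from the far cup slid about 11 mm past halfway (worn) and is in the round dish; cups, bottle and flask did not move, and I viewed 11 pictures, one over the limit of 10.

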